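Hang the kitchen gauge on the rail, dials outward

TASK

Take the white dial gauge from between the tea tin and the salt shaker and hang it by the keyhole in its back on the rail's sprung button stud, dials facing out to the robot's side. The stud's place along the rail is not known exactly, so feel for it; then press the gauge down until it is fully home, upright and flat against the black carriage, and let go. Be gentle: never push on the rail with more than 25 N, and leave the tin and the shaker standing where they are.

Things in the scene. Friction and masses are not known exactly. Their poses are not given: they have to be found in the camera images.
- gauge_center (a point): Centre of the white dial gauge: a rigid case 26 mm thick (x), 62 mm wide (y), 96 mm tall (z), 0.15 to 0.24 kg, standing on its flat underside. Its -x points out of the face with the two round dials, +x out of the plain back with the keyhole, z up. The tea tin (+y) and the salt shaker (-y) stand 5 to 13 mm from its sides at the start; its front and back are free.
- gauge_dial (a point): Middle of the big dial on the gauge's front face, 63 mm above its underside, axes as the gauge. At the start the dials may face any way but the robot's. On the rail the back lies on the carriage, so the gauge must by then be held by its two sides, 62 mm apart: stand it in the open first and take it anew.
- gauge_mouth (a point): Middle of the keyhole's wide mouth, on the gauge's back face 56 mm above its underside, axes as the gauge. The mouth is 19 mm wide and 19 mm tall through a 4 mm skin, with 8 mm of hollow behind; upward it narrows by a 45 degree lead-in, starting 6 mm above this point, to a slot 8 mm wide.
- gauge_seat (a point): Where the stud's axis lies when the gauge is home: on the back face 74 mm above the underside, 18 mm above gauge_mouth, at the slot's closed upper end; axes as the gauge. Beside the slot a wedge thickens the skin to 6.7 mm and draws the stud out 2.2 mm: half-way it needs a push of some 3 to 10 N beyond the gauge's weight, then it slides on to a firm stop.
- rail_mid (a point): Middle of the rail's length, 170 mm above the worktop (the stud's height), in the plane of the carriage's front face. -x points out to the side where things hang, y runs along the rail, z up. The carriage is a black block 30 mm wide, 34 mm tall on the rail's front; it is stiff to shift (about 9 N) and stands up to 15 mm left or right of here: where is not measured.
- rail_left (a point): 15 mm along +y from rail_mid, same axes: the stud stands somewhere between 15 mm this side and 15 mm the other side of rail_mid, and has to be felt for or seen. Stud, out of the carriage's middle: steel shank 6 mm thick, round head 14 mm wide, head's underside 4.5 mm and its top 9 mm off the carriage face. Sprung, 3 N per mm: goes in 3.5 mm, draws out 4 mm.
- rail: Utensil rail, fixed to the worktop; origin on the worktop under its middle, 22 mm behind rail_mid, axes the same. Wooden foot 110 x 310 mm, 16 mm thick, its front edge 43 mm before the origin; 12 mm posts at y = 135 and -135 mm, 198 mm tall; bar 26 mm high at 170 mm; small hook at y = -112 mm, out to 40 mm. The worktop is clear for 120 mm before the middle of the foot.
- tea_tin: Green hinged tea tin, 60 x 66 x 92 mm, loose, origin at the centre of its underside, z up.
- salt_shaker: Salt shaker, 44 mm round, 90 mm tall, loose, origin at the centre of its underside, z up.
There are look-alikes about, which are no part of the job. Several things look just like the part that bears gauge_center: the one meant starts farthest from the robot's base.

How it is judged (in metres and radians):
On the way:
1. the stud's head is in the keyhole's mouth: the gauge's back is within 4 mm of the carriage, dials outward, with the gauge 8 to 28 mm above its home height (x of gauge_mouth in the frame of rail_mid between -0.004 and 0.004 m and z of gauge_seat in the frame of rail_mid between 0.008 and 0.028 m and y of gauge_seat in the frame of rail_mid between -0.022 and 0.022 m and x of gauge_dial in the frame of rail_mid below -0.02 m), for 0.05 s.
At the end, for the whole second after the job is handed in: The gauge hangs at rest on the stud, dials out from the rail: its seat point within 4 mm of the carriage plane, between 3 mm above and 4 mm below stud height and within 20 mm of the rail's middle, upright and square to the rail within 0.12 rad; tea tin and salt shaker upright (x of gauge_seat in the frame of rail_mid between -0.004 and 0.004 m and y of gauge_seat in the frame of rail_mid between -0.02 and 0.02 m and z of gauge_seat in the frame of rail_mid between -0.004 and 0.003 m and x of gauge_dial in the frame of rail_mid below -0.02 m and angle between the z axis of gauge_seat and the z axis of rail_mid, either way round below 0.12 rad and angle between the x axis of gauge_seat and the x axis of rail_mid, either way round below 0.12 rad and linear speed of gauge below 0.02 m/s and angle between each of tea_tin, salt_shaker's own z axis and vertical below 0.2 rad); the robot touches nothing.
It fails at once if the rail with its carriage and stud is pushed with more than 25 N (38 N while the gauge is on the stud, as the spring's own clamping then adds 13 N) (contact force between rail and anything else above 38 N or (contact force between rail and anything else above 25 N and not (x of gauge_mouth in the frame of rail_mid above -0.005 m and x of gauge_dial in the frame of rail_mid below -0.02 m and z of gauge_seat in the frame of rail_mid between -0.006 and 0.018 m))).
It fails at once if the tea tin or the salt shaker is knocked over or shifted by more than 40 mm (distance of any of tea_tin, salt_shaker from where it was at the start of the episode above 0.04 m or angle between any of tea_tin, salt_shaker's own z axis and vertical above 0.5 rad).
It also fails if it takes over 67 s, if anything falls off the work surface, if the arm or the gripper's body presses on something with over 40 N, if the wrist force passes 120 N, or if a joint passes its speed limit or range.

ROBOT

A 6-joint arm with a two-finger parallel gripper is mounted at the origin on a cart in front of the work surface, level with it; the furniture and walls round the work are solid. World frame = base frame: x ahead of the robot, y to its left, z up, the work surface at z = 0. Lengths are in m, angles in degrees, forces in N, time in s.
With the tool pointing down it reaches from about 0.4 to 0.825 m from the base axis. Payload 7 kg.
Tool frame: the origin (TCP) lies at the very end of the fingers, on their centre line; the grasp point (between the pads) lies 19 mm behind it (r.hold_point_z is the distance from the TCP to the grasp point, in m); x points along the fingers, y is the direction in which the jaws open and shut, and the axes are right-handed (so a half turn about x gives the same grasp; the last joint's range is limited). The gripper opens to 88 mm and grips with 3 to 60 N. Pads are 19 mm wide; open, the fingers measure 130 mm over their backs; the gripper's body (78 mm by 193 mm) begins 47 mm behind the grasp point.
Start: joints at [-51.102, 20.546, 0.682, 0, -70.136, -16.507], TCP at [0.257, -0.624, 0.227] pointing down, gripper open.
Joint ranges: [-176.03, 176.03], [-82.01, 121.73], [-58.28, 71.71], [-173.87, 95.51], [-174.79, -0.11], [-173.66, 173.66]. Speed limits (degrees/s): [136.94, 136.94, 172.46, 180, 180, 180].

INTERFACE

Orientations are given as [roll, pitch, yaw] about the fixed x, y, z axes, in that order (R = Rz(yaw) Ry(pitch) Rx(roll)).
In Python, from plant import r gives the robot as it stands. The module is installed in compiled form; this text tells all that it offers.
- The arm moves only by the shell command python3 -m creep 'ROWS' [FORCE]. ROWS is JSON, a list of rows, each a list of 7 numbers: the turn, a rotation vector about the tool's x, y, z in rad, then the shift along the tool's x, y, z in cm, then the opening in per cent of the stroke, from 0 (shut) to 100 (fully open). In form: [[rx, ry, rz, x, y, z, fingers], ...]. A call has 1 to 8 rows; each row shifts and turns the commanded pose from where the row before left it, along the tool's axes as they then stand; what a row does not reach is not made up. A row lasts 1/10 s, in which the tool goes at most 50 mm and 8.59 degrees, less where a joint would pass 70% of its speed; a pose out of reach is approached as far as the arm can. A call is refused whole if a number of a shift passes 5 or a number of a turn 0.15, either way. A call with a gripper value outside its range is refused whole. The fingers move at their own pace and stop on an object; FORCE is the grip in N (left out, the last holds). Time passes only in rows, so rows that do not move let the fingers close. It gives the time, the measured TCP pose, the force and the opening at its end, in the units of the state.
- r.get_state(): the state, without advancing time (a new reading comes with each control period).
- r.capture(name): name is "side" or "top" or "wrist"; returns (picture, depth): 384x512x3 uint8, blue, green, red; 384x512 float32, m along the optical axis (not along the pixel's ray), 0 where there is no reading.
- r.camera_info(name): a dict with "fovy" (degrees; the focal length in pixels is half the picture's height over the tangent of half this angle, whatever the lens; pixels are square), "cx", "cy" (the principal point, pixels), "camera_from_world" (4x4, takes a point from world to camera coordinates). Camera axes: x right, y down, z forward; pixel columns grow to the right and rows downward; lengths in m; the calibration is good to about 2 mm. The wrist camera is an equidistant fisheye: a pixel r from the principal point sees the ray r / f radians off the axis. A picture is of the moment at which its call begins: read the wrist's pose just before it. camera_info takes no time and is no camera call; for the wrist camera it gives the pose at the moment of the call.
- r.close_job(): hands the job in, once; it reports no verdict.
Trained networks look in the newest picture that a camera, given by its name, has taken for a name from the list of things; names that differ only in an ending like _2 or _b are one class to them, and where a whole thing is asked for, a point or a joint stands for the part that bears it (a point fixed in the world has none). Each returns a list of dicts, best first, with "score" (0 to 1); they miss things now and then, are a little off and sometimes report something else, mostly with a low value. They report only what shows in the picture. A call takes as long as a camera call. They do not tell look-alikes from the thing itself.
- r.look_for(query, camera): "rect" ([left, top, right, bottom] in pixels, round what is visible of it).
- r.masks_of(query, camera): "pixels" (384x512 bool, what is visible of it) and "rect" ([left, top, right, bottom] in pixels, round what is visible of it).
The state is a dict: "time_s": time; "joints": joint angles; "qd": joint speeds; "joint_torque": joint torques, N m; "tcp_pos": TCP position; "eef_rot": TCP orientation; "contact_force": force on the tool from outside, world axes, zero at the start; "moment": the same for the moment, N m; "gripper_width": finger opening in m.
Only numpy, scipy, OpenCV 4.12 (cv2) and the standard library are available. Lean on these libraries where they do the work, as an engineer would, in place of code of your own. Each camera call takes 0.05 s, during which the arm holds its last target. There are 200 camera calls.

## Working session

There is one attempt and no reset: what is moved stays moved. The work goes in short steps, Python scripts to look and compute and a shell command to move; the robot and the scene stay as the last step left them, time stands still between calls to the robot, and variables do not carry over. Pictures are saved under pics/ and viewed, about 8 in all and at most 12, crops included, and the job is handed in when it is done.

```bash
mkdir -p pics
cat > h.py <<'E'
import numpy as np, cv2
from plant import r
from scipy.spatial.transform import Rotation as R
def cloud(cam):
    i=r.camera_info(cam); p,d=r.capture(cam)
    f=192/np.tan(np.radians(i["fovy"]/2)); v,u=np.mgrid[:384,:512]
    x=(u-i["cx"])/f; y=(v-i["cy"])/f
    if cam=="wrist":
        rr=np.hypot(x,y); k=np.where(rr>1e-9,np.tan(np.minimum(rr,1.5))/np.maximum(rr,1e-9),1); x=x*k;y=y*k
    P=np.stack([x*d,y*d,d],-1); T=np.linalg.inv(i["camera_from_world"])
    W=P@T[:3,:3].T+T[:3,3]; W[d==0]=np.nan
    return p,d,W
def st():
    s=r.get_state(); print(s["time_s"],np.round(s["tcp_pos"],4),np.round(s["eef_rot"],2),np.round(s["contact_force"],1),round(s["gripper_width"],4))
    return s
E
cat > a.py <<'E'
from h import *
s=st(); print(R.from_euler('xyz',s["eef_rot"],degrees=True).as_matrix().round(3))
for c in ["side","top"]:
    p,d,W=cloud(c); cv2.imwrite(f"pics/{c}0.png",p); np.save(f"{c}W.npy",W)
    print(c,np.linalg.inv(r.camera_info(c)["camera_from_world"]).round(2)[:3].tolist())
    for q in ["gauge_center","gauge_dial","gauge_mouth","tea_tin","salt_shaker","rail","rail_mid"]:
        for m in r.masks_of(q,c):
            if m["score"]<.2: continue
            w=W[m["pixels"]]; w=w[~np.isnan(w[:,0])]
            print(c,q,round(m["score"],2),np.round(m["rect"]),np.round(np.percentile(w,[3,50,97],axis=0),3).tolist() if len(w) else "")
E
python3 a.py; python3 -c "
import cv2,numpy as np
"
```

```text
0.0 [ 0.2569 -0.6237  0.2257] [ 94.35  89.91 116.73] [ 0.1 -0.1 -0.7] 0.0876
[[-0.001 -0.381  0.925]
 [ 0.001  0.925  0.381]
 [-1.     0.002 -0.   ]]
side [[-0.9, 0.34, -0.28, 0.78], [0.44, 0.71, -0.55, 0.67], [0.01, -0.61, -0.79, 0.88]]
side gauge_center 0.95 [322. 220. 350. 256.] [[0.343, 0.275, 0.005], [0.366, 0.305, 0.07], [0.38, 0.332, 0.099]]
side gauge_center 0.69 [275. 251. 298. 282.] [[0.483, 0.301, 0.015], [0.514, 0.322, 0.092], [0.542, 0.336, 0.099]]
side gauge_center 0.68 [267. 208. 293. 239.] [[0.431, 0.189, 0.007], [0.467, 0.209, 0.074], [0.49, 0.218, 0.099]]
side gauge_dial 0.91 [269. 203. 294. 242.] [[0.432, 0.189, 0.014], [0.467, 0.209, 0.076], [0.49, 0.218, 0.099]]
side gauge_dial 0.89 [320. 221. 351. 254.] [[0.343, 0.276, 0.005], [0.366, 0.305, 0.069], [0.38, 0.332, 0.099]]
side gauge_dial 0.86 [273. 248. 297. 281.] [[0.485, 0.299, 0.019], [0.515, 0.322, 0.094], [0.543, 0.336, 0.099]]
side gauge_mouth 0.95 [271. 246. 295. 281.] [[0.47, 0.293, 0.002], [0.512, 0.32, 0.091], [0.543, 0.336, 0.099]]
side gauge_mouth 0.77 [269. 206. 296. 243.] [[0.427, 0.172, 0.002], [0.
[... 1981 characters left out ...]
], [0.345, 0.389, 0.093], [0.374, 0.411, 0.099]]
top gauge_mouth 0.54 [222. 194. 240. 222.] [[0.426, 0.183, 0.026], [0.453, 0.198, 0.095], [0.484, 0.214, 0.099]]
top tea_tin 0.83 [161. 143. 196. 178.] [[0.544, 0.308, 0.02], [0.575, 0.337, 0.09], [0.613, 0.37, 0.095]]
top salt_shaker 0.54 [187. 202. 203. 219.] [[0.432, 0.273, 0.024], [0.448, 0.286, 0.08], [0.466, 0.304, 0.091]]
top rail 0.59 [265. 131. 400. 199.] [[0.512, -0.2, 0.01], [0.574, -0.056, 0.016], [0.651, 0.082, 0.186]]
top rail 0.46 [176. 173. 200. 204.] [[0.48, 0.292, 0.005], [0.507, 0.31, 0.094], [0.538, 0.333, 0.099]]
top rail_mid 0.76 [270. 130. 398. 199.] [[0.511, -0.199, 0.012], [0.574, -0.056, 0.017], [0.649, 0.081, 0.186]]
```

```bash
python3 -c "
import cv2,numpy as np
a=cv2.imread('pics/side0.png');b=cv2.imread('pics/top0.png')
c=np.vstack([a,b]);cv2.imwrite('pics/m0.png',cv2.resize(c,(400,600)) if 0 else np.hstack([cv2.resize(a,(400,300)),cv2.resize(b,(400,300))]))"
```

```text
(no output)
```

View pics/m0.png

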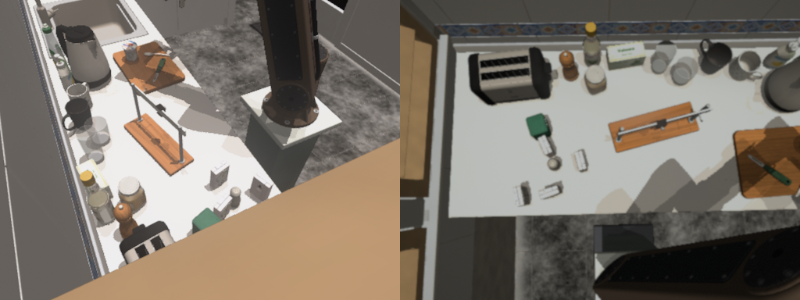

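Four identical gauges (top view, 512 px): (186,187), (194,246), (157,251) and (231,206). The one at (186,187), world (0.51, 0.31), is farthest from the base (0.60 m against at most 0.52) and stands between tin and shaker, so it fits. Next: an enlarged crop and exact poses.

```bash
cat > b.py <<'E'
from h import *
A=np.load("sideW.npy").reshape(-1,3);B=np.load("topW.npy").reshape(-1,3)
def rect(P,n):
    (c,s,a)=cv2.minAreaRect(P[:,:2].astype(np.float32)*1000); print(n,len(P),np.round(c,1),np.round(s,1),round(a,1))
for n,P in (("side",A),("top",B)):
    P=P[~np.isnan(P[:,0])]
    def box(c,rad,z0,z1): return P[(np.hypot(P[:,0]-c[0],P[:,1]-c[1])<rad)&(P[:,2]>z0)&(P[:,2]<z1)]
    rect(box((.51,.313),.045,.093,.103),n+" gauge top")
    rect(box((.58,.338),.05,.086,.1),n+" tin top")
    rect(box((.449,.287),.03,.05,.095),n+" shaker")
    rect(box((.58,-.055),.2,.010,.022),n+" foot")
    Q=box((.58,-.055),.2,.176,.190); rect(Q,n+" bar")
    Q=box((.58,-.055),.06,.12,.2); print(np.round(np.percentile(Q,[1,50,99],axis=0),3).tolist(),len(Q))
a=cv2.imread('pics/side0.png')[225:305,235:315];b=cv2.imread('pics/top0.png')[140:220,150:230]
c=cv2.imread('pics/side0.png')[100:230,155:255];d=cv2.imread('pics/top0.png')[120:210,260:405]
z=lambda i:cv2.resize(i,(400,300),interpolation=cv2.INTER_CUBIC)
cv2.imwrite('pics/m1.png',np.vstack([np.hstack([z(a),z(b)]),np.hstack([z(c),z(d)])]))
E
python3 b.py
```

```text
side gauge top 269 [512.7 314. ] [61.7 26.6] 24.9
side tin top 646 [575.6 334.6] [90.5 55.8] 0.1
side shaker 216 [454.7 294.7] [29.3 35.4] 59.5
side foot 2921 [631.  -47.7] [210.2 312.1] 14.6
side bar 350 [555.6 -62.6] [ 43.4 292.2] 14.1
[[0.54, -0.114, 0.156], [0.561, -0.053, 0.179], [0.577, -0.005, 0.19]] 281
top gauge top 216 [510.3 312.9] [61.1 25.2] 23.7
top tin top 606 [572.  339.2] [85.1 60.1] 17.8
top shaker 170 [450.1 290.6] [33.6 33.8] 89.8
top foot 3653 [630.2 -48.3] [209.9 310.6] 14.2
top bar 465 [557.4 -66.3] [ 33.7 298.7] 14.7
[[0.538, -0.112, 0.159], [0.554, -0.055, 0.183], [0.575, -0.008, 0.19]] 287
```

View pics/m1.png

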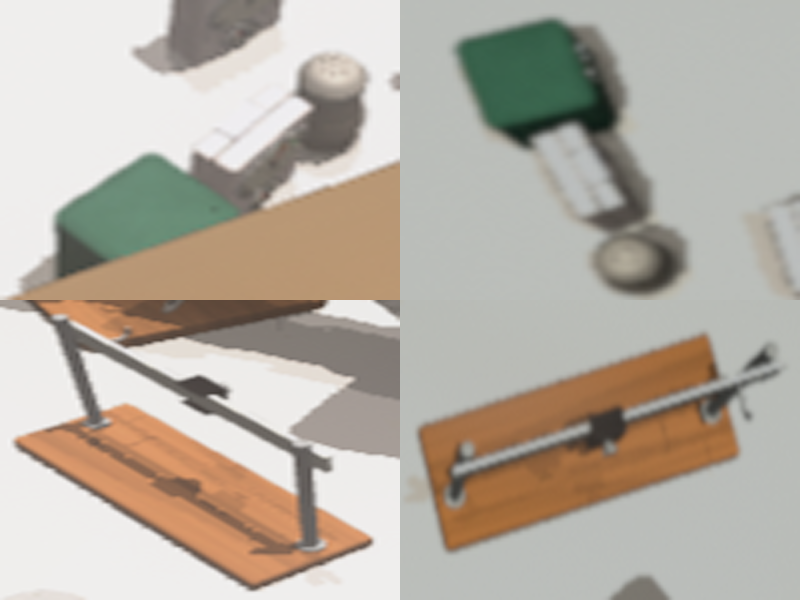

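```bash
cat > c.py <<'E'
from h import *
for n in ("side","top"):
    P=np.load(n+"W.npy").reshape(-1,3);P=P[~np.isnan(P[:,0])]
    c=np.array([.58,-.055]);t=np.radians(14.5)
    ex=np.array([np.cos(t),np.sin(t)]);ey=np.array([-ex[1],ex[0]])
    q=np.c_[(P[:,:2]-c)@ex,(P[:,:2]-c)@ey,P[:,2]]
    F=q[(abs(q[:,0])<.09)&(abs(q[:,1])<.18)&(q[:,2]>.011)&(q[:,2]<.021)]
    r_=cv2.minAreaRect((F[:,:2]*1000).astype(np.float32)); print(n,"foot",len(F),r_)
    b=q[(abs(q[:,0])<.05)&(abs(q[:,1])<.17)&(q[:,2]>.179)&(q[:,2]<.188)]
    m=abs(b[:,1]+0)>.03; m&=abs(b[:,1])<.12
    k=np.polyfit(b[m,1],b[m,0],1); print("bar top: slope deg",-np.degrees(np.arctan(k[0])),"x0",k[1],"w",np.ptp(b[m,0]-np.polyval(k,b[m,1])),len(b),"z",np.median(b[m,2]))
    s=q[(q[:,0]<np.polyval(k,q[:,1])-.008)&(q[:,0]>-.08)&(abs(q[:,1])<.06)&(q[:,2]>.14)&(q[:,2]<.2)]
    print("front stuff",np.round(np.percentile(s,[0,10,50,90,100],axis=0),4).tolist(),len(s))
    print((s[s[:,2]>.16][::4]*1000).round().astype(int).tolist())
E
python3 c.py
```

```text
side foot 2839 ((2.270465850830078, -5.5074462890625), (312.0752868652344, 111.00714111328125), 89.71373748779297)
bar top: slope deg -0.5153178788539692 x0 -0.018376447850545916 w 0.032726998971102074 267 z 0.1835900044397779
front stuff [[-0.0399, -0.0055, 0.1671], [-0.0377, -0.0007, 0.1725], [-0.0295, 0.0139, 0.1866], [-0.0269, 0.0214, 0.19], [-0.0264, 0.0222, 0.1906]] 27
[[-27, -5, 190], [-27, 4, 190], [-27, 12, 188], [-28, 15, 187], [-28, 20, 186], [-37, 14, 172], [-29, 22, 176]]
top foot 3556 ((0.5469245910644531, -5.4095458984375), (309.54510498046875, 110.52043151855469), 89.62603759765625)
bar top: slope deg -0.26746767101943475 x0 -0.020644548028235458 w 0.007112433586844543 411 z 0.18312403368093572
front stuff [[-0.042, -0.007, 0.1562], [-0.0399, -0.002, 0.1649], [-0.0329, 0.0092, 0.1771], [-0.0295, 0.0215, 0.1875], [-0.0286, 0.0229, 0.1899]] 67
[[-29, -5, 185], [-30, 1, 187], [-29, 13, 186], [-32, 4, 188], [-29, 22, 184], [-32, 14, 189], [-33, 3, 182], [-30, 22, 179], [-33, 13, 182], [-33, 0, 169], [-33, 21, 181], [-34, 9, 171], [-33, 17, 165], [-39, 4, 175], [-41, 6, 174], [-42, 9, 172]]
```

```bash
python3 -m creep '[[-0.033,0,0,0,3.5,2.7,100],[0,0,0,0,3.5,2.7,100],[0,0,0,0,3.5,2.7,100],[0,0,0,0,3.5,2.7,100],[0,0,0,0,3.5,2.7,100],[0,0,0,0,3.5,2.7,100],[0,0,0,0,3.5,2.7,100],[0,0,0,0,3.5,2.7,100]]' 30
python3 -m creep '[[0,0,0,0,3.5,2.7,100],[0,0,0,0,3.5,2.7,100],[0,0,0,0,3.5,2.7,100],[0,0,0,0,3.5,2.7,100],[0,0,0,0,3.5,2.7,100],[0,0,0,0,3.5,2.7,100]]'
```

```text
time_s: 1.6
tcp_pos: [0.3403, -0.2789, 0.2269]
eef_rot: [-40.0, 89.9, -15.7]
contact_force: [1.6, 0.9, 1.1]
gripper_width: 0.0881
time_s: 2.2
tcp_pos: [0.4016, -0.0205, 0.2272]
eef_rot: [-2.0, 89.9, 22.3]
contact_force: [1.8, 0.1, -0.3]
gripper_width: 0.0879
```

```bash
cat >> h.py <<'E'
def go(pos,jaw=None):
    s=st(); M=R.from_euler('xyz',s["eef_rot"],degrees=True).as_matrix()
    print("shift cm (tool now)",((np.array(pos)-s["tcp_pos"])@M*100).round(2),"jaw dir",round(np.degrees(np.arctan2(M[1,1],M[0,1])),2))
    if jaw is not None:
        x=np.array([0,0,-1.]);y=np.array([np.cos(np.radians(jaw)),np.sin(np.radians(jaw)),0]);T=np.c_[x,y,np.cross(x,y)]
        print("rotvec tool",R.from_matrix(M.T@T).as_rotvec().round(3),"shift after turn",((np.array(pos)-s["tcp_pos"])@T*100).round(2))
E
python3 -c "
from h import *
go((.5115,.3135,.227),114.3)"
```

```text
2.2 [ 0.4016 -0.0205  0.2272] [-1.98 89.9  22.33] [ 1.8  0.1 -0.3] 0.0879
shift cm (tool now) [ 0.06 25.92 23.76] jaw dir 114.3
rotvec tool [0.    0.002 0.   ] shift after turn [2.000e-02 2.592e+01 2.376e+01]
```

```bash
python3 -m creep '[[0,0,0,0,3.5,3.2,100],[0,0,0,0,3.5,3.2,100],[0,0,0,0,3.5,3.2,100],[0,0,0,0,3.5,3.2,100],[0,0,0,0,3.5,3.2,100],[0,0,0,0,3.5,3.2,100],[0,0,0,0,3.5,3.2,100],[0,0,0,0,0,0,100]]'
cat > d.py <<'E'
from h import *
p,d,W=cloud("wrist"); cv2.imwrite("pics/w1.png",p)
Q=W.reshape(-1,3);Q=Q[~np.isnan(Q[:,0])]
q=Q[(np.hypot(Q[:,0]-.5115,Q[:,1]-.3135)<.045)&(Q[:,2]>.092)&(Q[:,2]<.103)]
print(len(q),cv2.minAreaRect((q[:,:2]*1000).astype(np.float32)))
go((.5115,.3135,.05),114.3)
E
python3 d.py
```

```text
time_s: 3.0
tcp_pos: [0.5063, 0.2977, 0.2253]
eef_rot: [-114.3, 90.0, -89.9]
contact_force: [-0.7, -0.8, 0.0]
gripper_width: 0.0875
1476 ((516.9354248046875, 317.01837158203125), (76.65989685058594, 29.02052879333496), 20.253267288208008)
3.05 [0.5053 0.2954 0.2253] [-155.47   89.91 -131.07] [-0.6 -0.4  0. ] 0.0878
shift cm (tool now) [17.53  1.41  1.34] jaw dir 114.4
rotvec tool [ 0.002 -0.001  0.001] shift after turn [17.53  1.4   1.31]
```

View pics/w1.png

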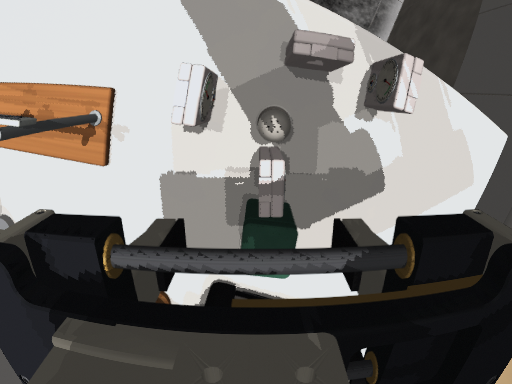

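The picture shows the target gauge at px (271,180), between the shaker (273,123) and the tin (270,240). The three look-alikes stand at (195,95), (320,48) and (392,82). Descending on the target now.

```bash
python3 -m creep '[[0,0,0,0,1.4,1.3,100],[0,0,0,4,0,0,100],[0,0,0,4,0,0,100],[0,0,0,4,0,0,100],[0,0,0,3,0,0,100],[0,0,0,2.5,0,0,100],[0,0,0,0,0,0,100]]'
python3 -c "
from h import *
go((.5115,.3135,.05),114.3)"
```

```text
time_s: 3.75
tcp_pos: [0.5092, 0.3086, 0.0485]
eef_rot: [-160.1, 89.6, -135.8]
contact_force: [-0.2, 0.1, -0.0]
gripper_width: 0.0875
3.75 [0.5092 0.3086 0.0485] [-160.06   89.64 -135.84] [-0.2  0.1 -0. ] 0.0875
shift cm (tool now) [-0.15  0.35  0.41] jaw dir 114.21
rotvec tool [-0.002 -0.006  0.002] shift after turn [-0.15  0.35  0.41]
```

```bash
python3 -m creep '[[0,0,0,0,0.35,0.4,100],[0,0,0,0,0,0,60],[0,0,0,0,0,0,40],[0,0,0,0,0,0,20],[0,0,0,0,0,0,0],[0,0,0,0,0,0,0],[0,0,0,0,0,0,0],[0,0,0,0,0,0,0]]' 30
python3 -m creep '[[0,0,0,0,0,0,0],[0,0,0,0,0,0,0],[0,0,0,-2,0,0,0],[0,0,0,-4,0,0,0],[0,0,0,-4,0,0,0],[0,0,0,-4,0,0,0],[0,0,0,0,0,0,0]]' 30
```

```text
time_s: 4.55
tcp_pos: [0.5133, 0.316, 0.0516]
eef_rot: [-173.9, 90.0, -149.7]
contact_force: [0.7, -0.7, -0.6]
gripper_width: 0.0373
time_s: 5.25
tcp_pos: [0.5157, 0.3179, 0.1977]
eef_rot: [15.8, 89.5, 40.2]
contact_force: [-0.0, 0.1, -2.3]
gripper_width: 0.0258
```

```bash
cat > e.py <<'E'
from h import *
print(np.round(r.get_state()["joints"],1))
p,d,W=cloud("side"); i=r.camera_info("side")
s=r.get_state();f=192/np.tan(np.radians(i["fovy"]/2))
c=i["camera_from_world"]@np.r_[s["tcp_pos"],1]; u=int(f*c[0]/c[2]+i["cx"]);v=int(f*c[1]/c[2]+i["cy"]);print(u,v)
k=p[max(v-45,0):v+45,max(u-45,0):u+45]; k=np.clip(k.astype(float)*1.5,0,255).astype(np.uint8)
cv2.imwrite("pics/s2.png",cv2.resize(k,(500,500),interpolation=cv2.INTER_CUBIC))
go((.6,.19,.2),14.2+180)
E
python3 e.py
```

```text
[ 5.020e+01  1.490e+01 -1.130e+01  1.000e-01 -6.330e+01 -1.159e+02]
288 236
5.3 [0.5143 0.3171 0.1944] [23.69 89.69 47.98] [-0.5  0.  -4. ] 0.0261
shift cm (tool now) [ -0.58 -15.11   2.59] jaw dir 114.29
rotvec tool [-1.395  0.006  0.002] shift after turn [ -0.56  -5.19 -14.42]
```

View pics/s2.png

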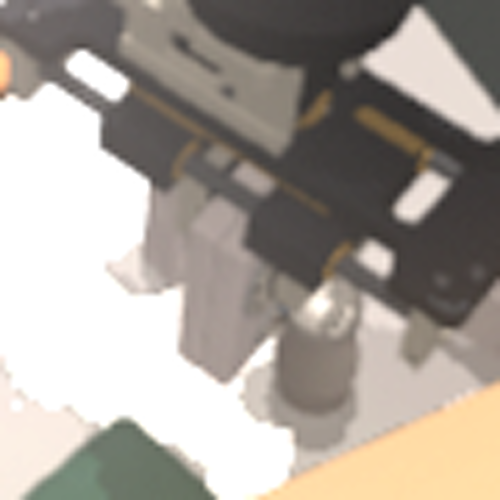

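```bash
python3 -m creep '[[-0.14,0,0,0,0,0,0],[-0.14,0,0,0,0,0,0],[-0.14,0,0,0,0,0,0],[-0.14,0,0,0,0,0,0],[-0.14,0,0,0,0,0,0],[-0.14,0,0,0,0,0,0],[-0.14,0,0,0,0,0,0],[-0.14,0,0,0,0,0,0]]'
python3 -m creep '[[-0.14,0,0,0,0,0,0],[-0.135,0,0,0,0,0,0],[0,0,0,0,-1,-3,0],[0,0,0,0,-1.2,-4,0],[0,0,0,0,-1.5,-4,0],[0,0,0,0,-1.5,-3.4,0],[0,0,0,0,0,0,0]]'
python3 -c "
from h import *
go((.6,.19,.06),14.2+180)"
```

```text
time_s: 6.1
tcp_pos: [0.5123, 0.3153, 0.1894]
eef_rot: [129.2, 89.8, -142.0]
contact_force: [-1.1, -0.3, -2.6]
gripper_width: 0.0258
time_s: 6.8
tcp_pos: [0.5999, 0.1854, 0.189]
eef_rot: [111.1, 89.8, -144.9]
contact_force: [0.3, -0.2, -2.4]
gripper_width: 0.0259
6.8 [0.5999 0.1854 0.189 ] [ 111.11   89.78 -144.9 ] [ 0.3 -0.2 -2.4] 0.0259
shift cm (tool now) [12.9  -0.17  0.46] jaw dir -166.02
rotvec tool [-0.004 -0.001 -0.004] shift after turn [12.9  -0.12  0.45]
```

```bash
python3 -m creep '[[0,0,0,4,0,0,0],[0,0,0,4,0,0,0],[0,0,0,3,0,0,0],[0,0,0,1.2,0,0,0],[0,0,0,0,0,0,0],[0,0,0,0,0,0,0]]'
python3 -m creep '[[0,0,0,0.2,0,0,0],[0,0,0,0.2,0,0,0],[0,0,0,0.2,0,0,0],[0,0,0,0,0,0,0]]'
```

```text
time_s: 7.4
tcp_pos: [0.5996, 0.1896, 0.0703]
eef_rot: [-104.7, 90.0, -0.4]
contact_force: [0.6, -0.0, -2.1]
gripper_width: 0.026
time_s: 7.8
tcp_pos: [0.599, 0.1892, 0.0638]
eef_rot: [-56.8, 90.0, 47.4]
contact_force: [-0.3, -1.0, -2.0]
gripper_width: 0.0254
```

```bash
python3 -m creep '[[0,0,0,0.5,0,0,0],[0,0,0,0.3,0,0,0],[0,0,0,0.1,0,0,0],[0,0,0,0.1,0,0,0],[0,0,0,0,0,0,0]]'
python3 -m creep '[[0,0,0,0.1,0,0,0],[0,0,0,0.1,0,0,0],[0,0,0,0,0,0,0]]'
```

```text
time_s: 8.3
tcp_pos: [0.599, 0.1891, 0.0533]
eef_rot: [107.2, 90.0, -148.6]
contact_force: [-0.8, 0.3, -3.1]
gripper_width: 0.0259
time_s: 8.6
tcp_pos: [0.5991, 0.1892, 0.0516]
eef_rot: [-73.4, 90.0, 30.8]
contact_force: [1.1, -0.3, -2.3]
gripper_width: 0.0259
```

```bash
python3 -m creep '[[0,0,0,0.1,0,0,0],[0,0,0,0,0,0,0]]'
python3 -m creep '[[0,0,0,0.1,0,0,0],[0,0,0,0,0,0,0]]'
```

```text
time_s: 8.8
tcp_pos: [0.5992, 0.1892, 0.0515]
eef_rot: [-98.6, 90.0, 5.6]
contact_force: [-1.2, -0.3, 4.6]
gripper_width: 0.0256
time_s: 9.0
tcp_pos: [0.5993, 0.1892, 0.0514]
eef_rot: [-101.0, 89.9, 3.2]
contact_force: [-4.7, -0.4, 12.5]
gripper_width: 0.0261
```

```bash
python3 -m creep '[[0,0,0,0,0,0,30],[0,0,0,0,0,0,60],[0,0,0,0,0,0,100],[0,0,0,0,0,0,100],[0,0,0,-1,0,0,100],[0,0,0,-4,0,0,100],[0,0,0,-4,0,0,100],[0,0,0,-4,0,0,100]]'
python3 -m creep '[[0.15,0,0,-2,0,0,100],[0.15,0,0,0,0,0,100],[0.15,0,0,0,0,0,100],[0.15,0,0,0,0,0,100],[0.15,0,0,0,0,0,100],[0.15,0,0,0,0,0,100],[0.15,0,0,0,0,0,100],[0.15,0,0,0,0,0,100]]'
python3 -m creep '[[0.15,0,0,0,0,0,100],[0.15,0,0,0,0,0,100],[0.071,0,0,0,0,0,100],[0,0,0,0,0,-4,100],[0,0,0,0,0,-4,100],[0,0,0,0,0,-4,100],[0,0,0,0,0,0,100],[0,0,0,0,0,0,100]]'
cat > f.py <<'E'
from h import *
st()
p,d,W=cloud("wrist"); cv2.imwrite("pics/w3.png",p); np.save("w3W.npy",W)
Q=W.reshape(-1,3);Q=Q[~np.isnan(Q[:,0])]
q=Q[(np.hypot(Q[:,0]-.599,Q[:,1]-.189)<.05)&(Q[:,2]>.092)&(Q[:,2]<.103)]
print(len(q),cv2.minAreaRect((q[:,:2]*1000).astype(np.float32)))
go((.599,.189,.19),104.2)
E
python3 f.py
```

```text
time_s: 9.8
tcp_pos: [0.599, 0.189, 0.1816]
eef_rot: [171.0, 90.0, -84.7]
contact_force: [1.4, 0.4, -1.0]
gripper_width: 0.0763
time_s: 10.6
tcp_pos: [0.5991, 0.1891, 0.2003]
eef_rot: [-13.1, 90.0, 22.0]
contact_force: [0.3, -0.1, -0.4]
gripper_width: 0.0879
time_s: 11.4
tcp_pos: [0.4825, 0.1598, 0.201]
eef_rot: [19.4, 89.9, 33.7]
contact_force: [1.7, 0.9, 0.2]
gripper_width: 0.0875
11.4 [0.4825 0.1598 0.201 ] [19.4  89.87 33.65] [1.7 0.9 0.2] 0.0875
1001 ((597.6680908203125, 186.6482696533203), (25.778059005737305, 62.39381790161133), 16.070087432861328)
11.45 [0.4832 0.1601 0.2007] [17.73 89.88 31.96] [ 0.5 -0.2 -0.6] 0.0877
shift cm (tool now) [ 1.09 -0.05 11.94] jaw dir 104.23
rotvec tool [ 0.001  0.002 -0.001] shift after turn [ 1.07 -0.04 11.94]
```

View pics/w3.png

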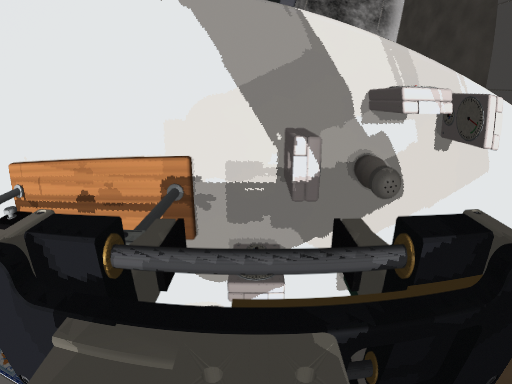

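```bash
cat > g.py <<'E'
from h import *
p,d,W=cloud("side"); i=r.camera_info("side");f=192/np.tan(np.radians(i["fovy"]/2))
c=i["camera_from_world"]@np.r_[.6,.188,.05,1]; u=int(f*c[0]/c[2]+i["cx"]);v=int(f*c[1]/c[2]+i["cy"]);print(u,v)
k=p[v-28:v+28,u-28:u+28]; w=cv2.imread("pics/w3.png")[225:305,217:297]
z=lambda a:np.clip(cv2.resize(a,(400,400),interpolation=cv2.INTER_CUBIC)*1.4,0,255).astype(np.uint8)
cv2.imwrite("pics/s4.png",np.hstack([z(k),z(w)]))
E
python3 g.py
```

```text
228 240
```

View pics/s4.png

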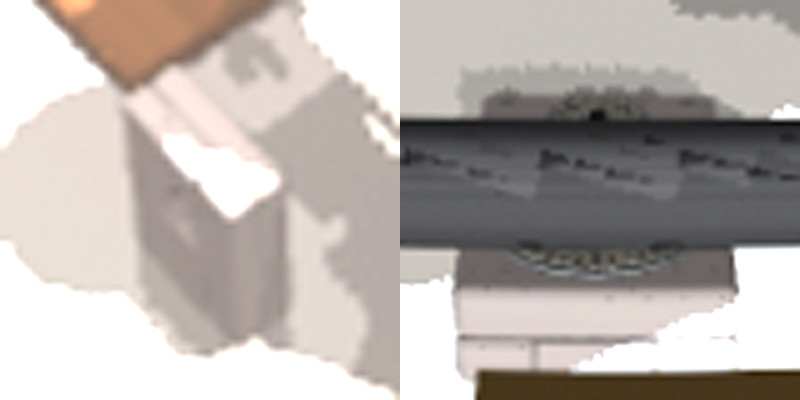

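The dial ring is on the robot's side (right crop) and the keyhole is on the back (left crop). Now I regrasp it by the sides.

```bash
python3 -m creep '[[0,0,0,0,0,4,100],[0,0,0,0,0,4,100],[0,0,0,0,0,3.75,100],[0,0,0,4,0,0,100],[0,0,0,4,0,0,100],[0,0,0,4,0,0,100],[0,0,0,2,0,0,100],[0,0,0,0,0,0,100]]'
python3 -c "
from h import *
go((.597,.188,.045),104.2)"
```

```text
time_s: 12.3
tcp_pos: [0.5953, 0.1873, 0.0553]
eef_rot: [-162.1, 89.6, -147.9]
contact_force: [0.0, -0.2, -0.2]
gripper_width: 0.0874
12.3 [0.5953 0.1873 0.0553] [-162.07   89.58 -147.93] [ 0.  -0.2 -0.2] 0.0874
shift cm (tool now) [1.03 0.03 0.19] jaw dir 104.14
rotvec tool [-0.001 -0.007  0.002] shift after turn [1.03 0.03 0.19]
```

```bash
python3 -m creep '[[0,0,0,0.7,0,0,100],[0,0,0,0,0,0,100],[0,0,0,0,0,0,80],[0,0,0,0,0,0,60],[0,0,0,0,0,0,50],[0,0,0,0,0,0,40],[0,0,0,0,0,0,40],[0,0,0,0,0,0,40]]' 40
python3 -m creep '[[0,0,0,-0.3,0,0,40],[0,0,0,-3,0,0,40],[0,0,0,-4,0,0,40],[0,0,0,-4,0,0,40],[0,0,0,-4,0,0,40],[0,0,0,-4,0,0,40],[0,0,0,0,0,0,40],[0,0,0,0,0,0,40]]' 40
python3 -c "
from h import *
go((.535,-.05,.24),104.2)"
```

```text
time_s: 13.1
tcp_pos: [0.5969, 0.1886, 0.0533]
eef_rot: [-3.0, 90.0, 11.2]
contact_force: [-1.1, -2.3, 5.2]
gripper_width: 0.0615
time_s: 13.9
tcp_pos: [0.5965, 0.189, 0.2461]
eef_rot: [46.7, 89.9, 60.9]
contact_force: [-0.7, -0.7, -3.7]
gripper_width: 0.0617
13.9 [0.5965 0.189  0.2461] [46.67 89.89 60.86] [-0.7 -0.7 -3.7] 0.0617
shift cm (tool now) [  0.57 -21.66 -11.82] jaw dir 104.19
rotvec tool [-0.     0.001 -0.001] shift after turn [  0.61 -21.66 -11.82]
```

```bash
python3 -m creep '[[0,0,0,0,0,-4,40],[0,0,0,0,0,-5,40],[0,0,0,0,-1,-4.8,40],[0,0,0,0,-2,-4.5,40],[0,0,0,0,-4,-1,40],[0,0,0,0,-4.5,0,40],[0,0,0,0,-4.5,0,40],[0,0,0,0,0,0,40]]'
cat > k.py <<'E'
from h import *
s=st(); S=s["tcp_pos"]
RM=np.array([.5498,-.0685]);t=np.radians(14.2);ex=np.array([np.cos(t),np.sin(t)]);ey=np.array([-ex[1],ex[0]])
for cam in ("wrist","top","side"):
    p,d,W=cloud(cam); cv2.imwrite(f"pics/k_{cam}.png",p)
    Q=W.reshape(-1,3);Q=Q[~np.isnan(Q[:,0])]
    q=np.c_[(Q[:,:2]-RM)@ex,(Q[:,:2]-RM)@ey,Q[:,2]]*1000
    m=(abs(q[:,0]-9)<90)&(abs(q[:,1])<180)&(q[:,2]>11)&(q[:,2]<21)
    if m.sum()>200: print(cam,"foot",m.sum(),cv2.minAreaRect(q[m][:,:2].astype(np.float32)))
    m=(q[:,0]>-14)&(q[:,0]<13)&(abs(q[:,1])<40)&(q[:,2]>150)&(q[:,2]<195)&(q[:,0]<5)
    c=q[m]; print(cam,"carr",len(c)); 
    if len(c): print(np.percentile(c,[2,10,50,90,98],axis=0).round(1).tolist())
    h=c[c[:,0]<-5] if len(c) else []
    if len(h): print("stud pts",h.round().astype(int).tolist()[:20])
    g=np.c_[(Q[:,:2]-S[:2])@ex,(Q[:,:2]-S[:2])@ey,Q[:,2]-S[2]]*1000
    g=g[(abs(g[:,0])<25)&(abs(g[:,1])<33)&(g[:,2]<50)&(g[:,2]>-60)]
    if len(g): print(cam,"gauge rel tcp",len(g),np.percentile(g,[1,5,50,95,99],axis=0).round(1).tolist())
E
python3 k.py
```

```text
time_s: 14.7
tcp_pos: [0.4479, -0.018, 0.2439]
eef_rot: [-170.7, 89.8, -156.8]
contact_force: [1.1, 0.3, -2.7]
gripper_width: 0.0618
14.7 [ 0.4479 -0.018   0.2439] [-170.69   89.8  -156.77] [ 1.1  0.3 -2.7] 0.0618
wrist foot 1573 ((3.3919448852539062, 0.7811431884765625), (54.425716400146484, 308.0426940917969), 0.47348710894584656)
wrist carr 86
[[-1.3, 7.6, 180.3], [-0.6, 9.3, 185.3], [1.8, 15.9, 187.0], [3.8, 23.5, 187.8], [4.4, 27.5, 188.3]]
wrist gauge rel tcp 9492 [[-13.0, -32.0, -45.7], [-12.7, -28.6, -34.3], [-10.9, 0.4, 28.5], [12.0, 28.8, 43.5], [14.2, 32.0, 46.4]]
top foot 360 ((74.34495544433594, 61.86297607421875), (27.838153839111328, 186.3513946533203), 0.15629567205905914)
top carr 0
side foot 2857 ((34.965354919433594, -0.6769561767578125), (110.61778259277344, 312.3793640136719), 0.00026289845118299127)
side carr 23
[[-7.2, -1.3, 168.0], [-5.8, 4.9, 172.0], [3.0, 18.8, 186.7], [4.5, 27.4, 188.8], [4.9, 27.6, 189.3]]
stud pts [[-7, 12, 177], [-7, 17, 177], [-5, 19, 175], [-5, 19, 172], [-6, 17, 167]]
side gauge rel tcp 534 [[-7.6, -28.2, -49.9], [1.9, -25.5, -46.1], [16.3, 2.2, -3.0], [18.0, 32.4, 43.8], [18.5, 32.9, 46.5]]
```

```bash
python3 -m creep '[[0,0,0,0,-3,0,40],[0,0,0,0,-3.1,0,40],[0,0,0,3,0,0,40],[0,0,0,3,0,0,40],[0,0,0,1.6,0,0,40],[0,0,0,0,0,0,40],[0,0,0,0,0,0,40],[0,0,0,0,0,0,40]]'
cat > m.py <<'E'
from h import *
s=st(); S=s["tcp_pos"]; M=R.from_euler('xyz',s["eef_rot"],degrees=True).as_matrix()
RM=np.array([.5498,-.0685]);t=np.radians(14.2);ex=np.array([np.cos(t),np.sin(t)]);ey=np.array([-ex[1],ex[0]])
print("back x",((S[:2]-RM)@ex*1000+15).round(1),"y",((S[:2]-RM)@ey*1000).round(1),"mouth z-170",round(S[2]*1000+2.7-170,1),"F rail",np.round([s["contact_force"][:2]@ex,s["contact_force"][:2]@ey,s["contact_force"][2]],1),"tilt tool x",M[:,0].round(4),"jaw",np.degrees(np.arctan2(M[1,1],M[0,1])).round(2))
E
python3 m.py
```

```text
time_s: 15.65
tcp_pos: [0.4646, -0.0722, 0.1706]
eef_rot: [-9.5, 89.9, 4.8]
contact_force: [0.7, -0.4, -2.7]
gripper_width: 0.0619
15.65 [ 0.4646 -0.0722  0.1706] [-9.46 89.91  4.83] [ 0.7 -0.4 -2.7] 0.0619
back x -68.5 y 17.3 mouth z-170 3.3 F rail [ 0.6 -0.6 -2.7] tilt tool x [ 1.6e-03  1.0e-04 -1.0e+00] jaw 104.29
```

```bash
python3 -m creep '[[0,0,0,0.33,-0.43,1,40],[0,0,0,0,0,2,40],[0,0,0,0,0,1.5,40],[0,0,0,0,0,0.5,40],[0,0,0,0,0,0,40],[0,0,0,0,0,0,40]]'
python3 m.py
```

```text
time_s: 16.25
tcp_pos: [0.5128, -0.065, 0.166]
eef_rot: [166.1, 90.0, -179.7]
contact_force: [0.3, 0.0, -1.8]
gripper_width: 0.062
16.25 [ 0.5128 -0.065   0.166 ] [ 166.08   89.95 -179.73] [ 0.3  0.  -1.8] 0.062
back x -20.0 y 12.5 mouth z-170 -1.3 F rail [ 0.3 -0.1 -1.8] tilt tool x [-8.e-04 -0.e+00 -1.e+00] jaw 104.19
```

```bash
python3 -m creep '[[0,0,0,-0.13,0.05,0.3,40],[0,0,0,0,0,0.3,40],[0,0,0,0,0,0.3,40],[0,0,0,0,0,0,40],[0,0,0,0,0,0,40]]'
python3 m.py; python3 -m creep '[[0,0,0,0,0,0.15,40],[0,0,0,0,0,0.15,40],[0,0,0,0,0,0,40]]'
python3 m.py
```

```text
time_s: 16.75
tcp_pos: [0.5218, -0.0622, 0.1675]
eef_rot: [164.7, 90.0, 178.9]
contact_force: [-0.7, -0.3, -1.3]
gripper_width: 0.0619
16.75 [ 0.5218 -0.0622  0.1675] [164.7   89.99 178.9 ] [-0.7 -0.3 -1.3] 0.0619
back x -10.6 y 13.0 mouth z-170 0.2 F rail [-0.8 -0.1 -1.3] tilt tool x [-2.e-04  0.e+00 -1.e+00] jaw 104.2
time_s: 17.05
tcp_pos: [0.525, -0.0615, 0.1676]
eef_rot: [-69.5, 90.0, -55.3]
contact_force: [0.3, 1.3, -2.8]
gripper_width: 0.0619
17.05 [ 0.525  -0.0615  0.1676] [-69.54  90.   -55.34] [ 0.3  1.3 -2.8] 0.0619
back x -7.4 y 12.9 mouth z-170 0.3 F rail [ 0.6  1.2 -2.8] tilt tool x [ 0.e+00 -1.e-04 -1.e+00] jaw 104.2
```

```bash
for k in 1; do :; done; python3 -m creep '[[0,0,0,0,0,0.15,40],[0,0,0,0,0,0,40]]'; python3 m.py; python3 -m creep '[[0,0,0,0,0,0.15,40],[0,0,0,0,0,0,40]]'; python3 m.py
```

```text
time_s: 17.25
tcp_pos: [0.5264, -0.0611, 0.1675]
eef_rot: [-132.2, 90.0, -118.0]
contact_force: [0.6, -0.1, -2.4]
gripper_width: 0.0614
17.25 [ 0.5264 -0.0611  0.1675] [-132.22   90.   -118.02] [ 0.6 -0.1 -2.4] 0.0614
back x -5.9 y 12.9 mouth z-170 0.2 F rail [ 0.5 -0.3 -2.4] tilt tool x [-0. -0. -1.] jaw 104.2
time_s: 17.45
tcp_pos: [0.5279, -0.0607, 0.1676]
eef_rot: [-33.1, 90.0, -18.9]
contact_force: [0.4, 0.2, -2.7]
gripper_width: 0.0618
17.45 [ 0.5279 -0.0607  0.1676] [-33.11  90.   -18.91] [ 0.4  0.2 -2.7] 0.0618
back x -4.4 y 12.9 mouth z-170 0.3 F rail [ 0.5  0.1 -2.7] tilt tool x [ 1.e-04 -0.e+00 -1.e+00] jaw 104.2
```

```bash
python3 -m creep '[[0,0,0,0,0,0.15,40],[0,0,0,0,0,0,40]]'; python3 m.py; python3 -m creep '[[0,0,0,0,0,0.1,40],[0,0,0,0,0,0,40]]'; python3 m.py;  python3 -m creep '[[0,0,0,0,0,0.1,40],[0,0,0,0,0,0,40]]'; python3 m.py
```

```text
time_s: 17.65
tcp_pos: [0.5293, -0.0603, 0.1676]
eef_rot: [-18.9, 90.0, -4.7]
contact_force: [-0.6, -0.1, -3.3]
gripper_width: 0.062
17.65 [ 0.5293 -0.0603  0.1676] [-18.89  89.99  -4.69] [-0.6 -0.1 -3.3] 0.062
back x -2.8 y 12.9 mouth z-170 0.3 F rail [-0.6 -0.  -3.3] tilt tool x [ 1.e-04 -0.e+00 -1.e+00] jaw 104.2
time_s: 17.85
tcp_pos: [0.5302, -0.0601, 0.1676]
eef_rot: [-5.5, 90.0, 8.7]
contact_force: [-0.3, -1.5, -2.9]
gripper_width: 0.0621
17.85 [ 0.5302 -0.0601  0.1676] [-5.48 90.    8.72] [-0.3 -1.5 -2.9] 0.0621
back x -1.9 y 12.9 mouth z-170 0.3 F rail [-0.7 -1.4 -2.9] tilt tool x [ 1.e-04  0.e+00 -1.e+00] jaw 104.2
time_s: 18.05
tcp_pos: [0.5311, -0.0599, 0.1675]
eef_rot: [-177.2, 90.0, -163.0]
contact_force: [-0.1, 0.4, -2.0]
gripper_width: 0.0619
18.05 [ 0.5311 -0.0599  0.1675] [-177.15   89.99 -162.96] [-0.1  0.4 -2. ] 0.0619
back x -1.0 y 12.9 mouth z-170 0.2 F rail [-0.   0.4 -2. ] tilt tool x [-1.e-04 -0.e+00 -1.e+00] jaw 104.2
```

```bash
python3 -m creep '[[0,0,0,0,0,0.1,40],[0,0,0,0,0,0,40]]'; python3 m.py; python3 -m creep '[[0,0,0,0,0,0.06,40],[0,0,0,0,0,0,40]]'; python3 m.py;  python3 -m creep '[[0,0,0,0,0,0.06,40],[0,0,0,0,0,0,40]]'; python3 m.py
```

```text
time_s: 18.25
tcp_pos: [0.5311, -0.0599, 0.1673]
eef_rot: [176.2, 89.9, -169.6]
contact_force: [-4.4, -0.7, -0.5]
gripper_width: 0.062
18.25 [ 0.5311 -0.0599  0.1673] [ 176.23   89.89 -169.58] [-4.4 -0.7 -0.5] 0.062
back x -1.0 y 12.9 mouth z-170 0.0 F rail [-4.4  0.4 -0.5] tilt tool x [-1.9e-03 -3.0e-04 -1.0e+00] jaw 104.19
time_s: 18.45
tcp_pos: [0.5312, -0.0599, 0.1673]
eef_rot: [176.3, 89.8, -169.5]
contact_force: [-6.9, -1.1, 1.3]
gripper_width: 0.062
18.45 [ 0.5312 -0.0599  0.1673] [ 176.3    89.84 -169.52] [-6.9 -1.1  1.3] 0.062
back x -0.9 y 12.9 mouth z-170 -0.0 F rail [-7.   0.7  1.3] tilt tool x [-2.8e-03 -5.0e-04 -1.0e+00] jaw 104.18
time_s: 18.65
tcp_pos: [0.5312, -0.0599, 0.1671]
eef_rot: [176.5, 89.8, -169.3]
contact_force: [-8.2, -1.0, 1.9]
gripper_width: 0.0621
18.65 [ 0.5312 -0.0599  0.1671] [ 176.51   89.77 -169.32] [-8.2 -1.   1.9] 0.0621
back x -1.0 y 12.9 mouth z-170 -0.2 F rail [-8.2  1.1  1.9] tilt tool x [-3.9e-03 -7.0e-04 -1.0e+00] jaw 104.17
```

```bash
python3 -m creep '[[0,0,0,0,0,-0.12,40],[0,0,0,0.2,0,0,40],[0,0,0,0.2,0,0,40],[0,0,0,0,0,0,40]]'; python3 m.py; python3 -m creep '[[0,0,0,0.15,0,0,40],[0,0,0,0.15,0,0,40],[0,0,0,0,0,0,40]]'; python3 m.py
```

```text
time_s: 19.05
tcp_pos: [0.5312, -0.06, 0.1631]
eef_rot: [178.0, 89.9, -167.8]
contact_force: [-3.8, -1.3, -1.9]
gripper_width: 0.0615
19.05 [ 0.5312 -0.06    0.1631] [ 177.97   89.9  -167.85] [-3.8 -1.3 -1.9] 0.0615
back x -1.0 y 12.8 mouth z-170 -4.2 F rail [-4.  -0.3 -1.9] tilt tool x [-1.7e-03 -4.0e-04 -1.0e+00] jaw 104.18
time_s: 19.35
tcp_pos: [0.5312, -0.0601, 0.1604]
eef_rot: [-176.1, 89.9, -161.9]
contact_force: [-5.9, -2.0, -0.6]
gripper_width: 0.0618
19.35 [ 0.5312 -0.0601  0.1604] [-176.1    89.9  -161.91] [-5.9 -2.  -0.6] 0.0618
back x -1.0 y 12.8 mouth z-170 -6.9 F rail [-6.2 -0.5 -0.6] tilt tool x [-1.6e-03 -5.0e-04 -1.0e+00] jaw 104.18
```

```bash
python3 -m creep '[[0,0,0,0.1,0,-0.04,40],[0,0,0,0.1,0,0,40],[0,0,0,0,0,0,40]]'; python3 m.py; python3 -m creep '[[0,0,0,0.1,0,0,40],[0,0,0,0,0,0,40]]'; python3 m.py; python3 -m creep '[[0,0,0,0.1,0,0,40],[0,0,0,0,0,0,40]]'; python3 m.py
```

```text
time_s: 19.65
tcp_pos: [0.5312, -0.0601, 0.1588]
eef_rot: [-155.9, 90.0, -141.7]
contact_force: [-5.8, -1.9, 2.8]
gripper_width: 0.0615
19.65 [ 0.5312 -0.0601  0.1588] [-155.87   89.96 -141.67] [-5.8 -1.9  2.8] 0.0615
back x -0.9 y 12.7 mouth z-170 -8.5 F rail [-6.1 -0.5  2.8] tilt tool x [-6.e-04 -5.e-04 -1.e+00] jaw 104.2
time_s: 19.85
tcp_pos: [0.5312, -0.0601, 0.158]
eef_rot: [-149.1, 90.0, -134.9]
contact_force: [-5.7, -2.1, 3.9]
gripper_width: 0.0618
19.85 [ 0.5312 -0.0601  0.158 ] [-149.11   89.96 -134.91] [-5.7 -2.1  3.9] 0.0618
back x -0.9 y 12.7 mouth z-170 -9.3 F rail [-6.  -0.6  3.9] tilt tool x [-5.e-04 -5.e-04 -1.e+00] jaw 104.2
time_s: 20.05
tcp_pos: [0.5312, -0.0602, 0.1573]
eef_rot: [-131.8, 90.0, -117.6]
contact_force: [-7.5, -1.6, 5.7]
gripper_width: 0.0618
20.05 [ 0.5312 -0.0602  0.1573] [-131.82   89.96 -117.62] [-7.5 -1.6  5.7] 0.0618
back x -0.9 y 12.6 mouth z-170 -10.0 F rail [-7.6  0.3  5.7] tilt tool x [-3.e-04 -7.e-04 -1.e+00] jaw 104.21
```

```bash
python3 -m creep '[[0,0,0,0.12,0,0,40],[0,0,0,0,0,0,40]]'; python3 m.py; python3 -m creep '[[0,0,0,0.12,0,0,40],[0,0,0,0,0,0,40]]'; python3 m.py; python3 -m creep '[[0,0,0,0.12,0,0,40],[0,0,0,0,0,0,40]]'; python3 m.py
```

```text
time_s: 20.25
tcp_pos: [0.5312, -0.0602, 0.1558]
eef_rot: [-134.9, 90.0, -120.7]
contact_force: [-4.5, -2.0, 2.0]
gripper_width: 0.0619
20.25 [ 0.5312 -0.0602  0.1558] [-134.92   89.96 -120.72] [-4.5 -2.   2. ] 0.0619
back x -1.0 y 12.6 mouth z-170 -11.5 F rail [-4.9 -0.8  2. ] tilt tool x [-4.e-04 -6.e-04 -1.e+00] jaw 104.2
time_s: 20.45
tcp_pos: [0.5313, -0.0602, 0.1548]
eef_rot: [-131.7, 90.0, -117.5]
contact_force: [-6.6, -2.2, 5.3]
gripper_width: 0.0617
20.45 [ 0.5313 -0.0602  0.1548] [-131.75   89.95 -117.54] [-6.6 -2.2  5.3] 0.0617
back x -0.9 y 12.6 mouth z-170 -12.5 F rail [-7.  -0.5  5.3] tilt tool x [-4.e-04 -7.e-04 -1.e+00] jaw 104.21
time_s: 20.65
tcp_pos: [0.5313, -0.0602, 0.1538]
eef_rot: [-118.3, 90.0, -104.1]
contact_force: [-7.8, -2.3, 6.1]
gripper_width: 0.0619
20.65 [ 0.5313 -0.0602  0.1538] [-118.26   89.96 -104.05] [-7.8 -2.3  6.1] 0.0619
back x -0.9 y 12.5 mouth z-170 -13.5 F rail [-8.1 -0.3  6.1] tilt tool x [-2.e-04 -7.e-04 -1.e+00] jaw 104.21
```

```bash
python3 -m creep '[[0,0,0,0.12,0,-0.06,40],[0,0,0,0,0,0,40]]'; python3 m.py; python3 -m creep '[[0,0,0,0.12,0,0,40],[0,0,0,0,0,0,40]]'; python3 m.py; python3 -m creep '[[0,0,0,0.12,0,0,40],[0,0,0,0,0,0,40]]'; python3 m.py
```

```text
time_s: 20.85
tcp_pos: [0.5313, -0.0603, 0.1527]
eef_rot: [-44.8, 89.9, -30.6]
contact_force: [-5.7, -1.6, 5.9]
gripper_width: 0.0616
20.85 [ 0.5313 -0.0603  0.1527] [-44.84  89.93 -30.62] [-5.7 -1.6  5.9] 0.0616
back x -0.9 y 12.5 mouth z-170 -14.6 F rail [-5.9 -0.1  5.9] tilt tool x [ 1.e-03 -6.e-04 -1.e+00] jaw 104.22
time_s: 21.05
tcp_pos: [0.5313, -0.0603, 0.1516]
eef_rot: [-50.2, 89.9, -35.9]
contact_force: [-6.5, -1.2, 6.6]
gripper_width: 0.062
21.05 [ 0.5313 -0.0603  0.1516] [-50.16  89.94 -35.94] [-6.5 -1.2  6.6] 0.062
back x -0.9 y 12.5 mouth z-170 -15.7 F rail [-6.6  0.5  6.6] tilt tool x [ 9.e-04 -6.e-04 -1.e+00] jaw 104.22
time_s: 21.25
tcp_pos: [0.5313, -0.0603, 0.1504]
eef_rot: [-49.6, 89.9, -35.4]
contact_force: [-6.0, -2.3, 6.0]
gripper_width: 0.0619
21.25 [ 0.5313 -0.0603  0.1504] [-49.63  89.93 -35.41] [-6.  -2.3  6. ] 0.0619
back x -0.9 y 12.5 mouth z-170 -16.9 F rail [-6.4 -0.7  6. ] tilt tool x [ 1.e-03 -7.e-04 -1.e+00] jaw 104.22
```

```bash
python3 -m creep '[[0,0,0,0.1,0,0,40],[0,0,0,0,0,0,40]]'; python3 m.py; python3 -m creep '[[0,0,0,0.08,0,0,40],[0,0,0,0,0,0,40]]'; python3 m.py
```

```text
time_s: 21.45
tcp_pos: [0.5313, -0.0603, 0.1495]
eef_rot: [-48.9, 89.9, -34.6]
contact_force: [-5.8, -1.3, 7.1]
gripper_width: 0.0617
21.45 [ 0.5313 -0.0603  0.1495] [-48.85  89.93 -34.64] [-5.8 -1.3  7.1] 0.0617
back x -0.9 y 12.5 mouth z-170 -17.8 F rail [-6.   0.2  7.1] tilt tool x [ 1.e-03 -7.e-04 -1.e+00] jaw 104.22
time_s: 21.65
tcp_pos: [0.5313, -0.0603, 0.1489]
eef_rot: [-48.9, 89.9, -34.6]
contact_force: [-7.4, -1.4, 8.5]
gripper_width: 0.062
21.65 [ 0.5313 -0.0603  0.1489] [-48.86  89.93 -34.64] [-7.4 -1.4  8.5] 0.062
back x -0.9 y 12.5 mouth z-170 -18.4 F rail [-7.5  0.5  8.5] tilt tool x [ 1.e-03 -7.e-04 -1.e+00] jaw 104.22
```

Looking for the firm stop.

```bash
python3 -m creep '[[0,0,0,0.08,0,0,40],[0,0,0,0,0,0,40]]'; python3 m.py; python3 -m creep '[[0,0,0,0.06,0,0,40],[0,0,0,0,0,0,40]]'; python3 m.py
```

```text
time_s: 21.85
tcp_pos: [0.5314, -0.0604, 0.1486]
eef_rot: [-44.1, 89.9, -29.8]
contact_force: [-8.9, -0.6, 12.4]
gripper_width: 0.0615
21.85 [ 0.5314 -0.0604  0.1486] [-44.08  89.91 -29.85] [-8.9 -0.6 12.4] 0.0615
back x -0.9 y 12.4 mouth z-170 -18.7 F rail [-8.8  1.6 12.4] tilt tool x [ 1.4e-03 -8.0e-04 -1.0e+00] jaw 104.23
time_s: 22.05
tcp_pos: [0.5314, -0.0604, 0.1484]
eef_rot: [-44.0, 89.9, -29.7]
contact_force: [-10.3, -0.3, 16.6]
gripper_width: 0.0622
22.05 [ 0.5314 -0.0604  0.1484] [-43.97  89.89 -29.73] [-10.3  -0.3  16.6] 0.0622
back x -0.9 y 12.4 mouth z-170 -18.9 F rail [-10.1   2.2  16.6] tilt tool x [ 1.6e-03 -9.0e-04 -1.0e+00] jaw 104.24
```

```bash
python3 -m creep '[[0,0,0,-0.12,0,-0.08,40],[0,0,0,0,0,0,40]]'; python3 m.py; python3 -m creep '[[0,0,0,0,0,0,73],[0,0,0,0,0,0,76],[0,0,0,0,0,0,80],[0,0,0,0,0,0,90],[0,0,0,0,0,0,100],[0,0,0,0,0,0,100],[0,0,0,0,0,0,100],[0,0,0,0,0,0,100]]' 5; python3 m.py
```

```text
time_s: 22.25
tcp_pos: [0.5313, -0.0603, 0.1487]
eef_rot: [-22.4, 89.8, -8.2]
contact_force: [-3.8, -2.3, 7.4]
gripper_width: 0.0622
22.25 [ 0.5313 -0.0603  0.1487] [-22.38  89.85  -8.16] [-3.8 -2.3  7.4] 0.0622
back x -0.9 y 12.4 mouth z-170 -18.6 F rail [-4.2 -1.3  7.4] tilt tool x [ 2.6e-03 -4.0e-04 -1.0e+00] jaw 104.22
time_s: 23.05
tcp_pos: [0.5303, -0.0601, 0.1473]
eef_rot: [49.3, 90.0, 63.5]
contact_force: [-0.7, -0.2, 0.4]
gripper_width: 0.0875
23.05 [ 0.5303 -0.0601  0.1473] [49.26 90.   63.46] [-0.7 -0.2  0.4] 0.0875
back x -1.8 y 13.0 mouth z-170 -20.0 F rail [-0.8 -0.1  0.4] tilt tool x [ 0.  0. -1.] jaw 104.2
```

Released with no contact. I'll back straight out to the robot's side, go up, and look.

```bash
python3 -m creep '[[0,0,0,-1,0,0,100],[0,0,0,-3,0,0,100],[0,0,0,-4,0,0,100],[0,0,0,-4,0,0,100],[0,0,0,0,0,-4,100],[0,0,0,0,0,-4,100],[0,0,0,0,4,-3,100],[0,0,0,0,0,0,100]]'
cat > n.py <<'E'
from h import *
s=st()
RM=np.array([.5498,-.0685]);t=np.radians(14.2);ex=np.array([np.cos(t),np.sin(t)]);ey=np.array([-ex[1],ex[0]])
ims=[]
for cam in ("wrist","side","top"):
    p,d,W=cloud(cam)
    q=np.concatenate([((W[...,:2]-RM)@np.c_[ex,ey]),W[...,2:]],-1)*1000
    for m in r.masks_of("gauge_center",cam):
        w=q[m["pixels"]];w=w[~np.isnan(w[:,0])]
        if m["score"]>.2 and len(w) and abs(np.median(w[:,1]))<80 and abs(np.median(w[:,0]))<80:
            print(cam,round(m["score"],2),m["rect"],np.percentile(w,[3,50,97],axis=0).round(1).tolist())
    k=(q[...,0]>-40)&(q[...,0]<5)&(abs(q[...,1]-13)<40)&(q[...,2]>186)&(q[...,2]<200)
    if k.sum()>20: print(cam,"top face",k.sum(),np.median(q[k][:,2]),cv2.minAreaRect(q[k][:,:2].astype(np.float32)))
    k=(q[...,0]>-45)&(q[...,0]<-15)&(abs(q[...,1]-13)<25)&(q[...,2]>110)&(q[...,2]<185)
    if k.sum()>100:
        c=np.linalg.lstsq(np.c_[q[k][:,1:],np.ones(k.sum())],q[k][:,0],rcond=None)[0]; print(cam,"front plane dx/dy,dx/dz",c.round(3),"at centre",c@[13,147,1])
    for nm in ("tea_tin","salt_shaker"):
        for m in r.masks_of(nm,cam)[:1]: 
            w=W[m["pixels"]]; print(cam,nm,round(m["score"],2),np.nanmedian(w,axis=0).round(3))
    ims.append(cv2.resize(p,(400,300)))
cv2.imwrite("pics/n.png",np.vstack([np.hstack(ims[:2]),np.hstack([ims[2],cv2.resize(cv2.imread("pics/top0.png"),(400,300))])]))
E
python3 n.py
```

```text
time_s: 23.85
tcp_pos: [0.4104, -0.0473, 0.2688]
eef_rot: [24.6, 89.8, 38.9]
contact_force: [1.0, 0.6, -0.1]
gripper_width: 0.0877
23.85 [ 0.4104 -0.0473  0.2688] [24.61 89.81 38.87] [ 1.   0.6 -0.1] 0.0877
wrist 0.83 [185.0, 271.4, 252.2, 306.8] [[-29.3, -14.7, 157.1], [-26.9, 13.9, 183.2], [-12.6, 43.7, 192.4]]
wrist top face 755 190.98838795465002 ((-20.58693504333496, 13.226343154907227), (17.48860740661621, 61.13981628417969), 1.7387418746948242)
wrist front plane dx/dy,dx/dz [ 0.0000e+00  3.3000e-02 -3.3865e+01] at centre -28.984831291015666
wrist tea_tin 0.68 [ 0.521 -0.063  0.183]
side 0.66 [200.6, 124.9, 226.3, 163.8] [[-24.1, -15.1, 101.3], [-6.4, 27.8, 182.6], [1.4, 44.1, 194.2]]
side top face 190 191.81467335633556 ((-10.363907814025879, 13.182262420654297), (62.87057876586914, 29.539365768432617), 88.25938415527344)
side tea_tin 0.76 [0.586 0.339 0.092]
side salt_shaker 0.82 [0.461 0.302 0.058]
top 0.59 [318.4, 157.0, 348.9, 178.5] [[-26.6, -13.7, 127.3], [-13.9, 23.4, 190.6], [-2.1, 43.8, 194.7]]
top top face 296 190.95113372224642 ((-11.00084114074707, 13.036588668823242), (62.43932342529297, 31.592493057250977), 89.78857421875)
top tea_tin 0.59 [0.573 0.336 0.09 ]
top salt_shaker 0.66 [0.448 0.286 0.08 ]
```

View pics/n.png

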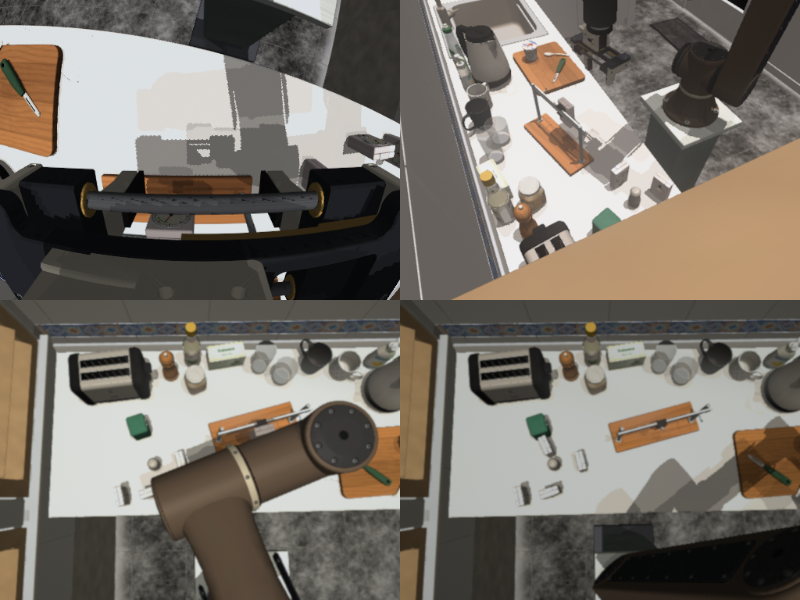

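The picture shows the gauge hanging upright on the rail (side view (567,110), top view (230,440)). Its top is at 191–192 mm against 192 expected. The tin and shaker are where they were, so I'm handing in.

```bash
python3 -c "
from h import *
st(); r.close_job()"
```

```text
24.45 [ 0.414  -0.0485  0.2671] [-170.93   89.95 -156.76] [-0.1  0.1  0.7] 0.088
the job is handed in; nothing more can be done
```

The gauge is hanging on the stud with its dials facing the robot, and I handed the job in at 24.5 s. No verdict was reported.

**What I did**
- I took the gauge from between the tin and the shaker by its front and back, then turned it and stood it in the open.
- I took it again by its two sides. From the camera depth I put the stud 13 mm to the +y side of the rail's middle.
- The head went into the mouth on the first try; contact with the carriage was stiff, not springy. I then pressed down over the wedge to a firm stop, released and backed away.
- The highest force I read was about 20 N (17 N up and 10 N along the rail's x), at the stop with the gauge on the stud. The readings were samples between moves, not continuous.

**Last checks**

| Check | Reading | Expected or limit |
|---|---|---|
| Top edge of the gauge | 191–192 mm | 192 mm |
| Position along the rail | 13 mm | within 20 mm |
| Squareness to the rail | within about 2° (0.03 rad) | 0.12 rad |
| Forward lean | about 0.03 rad | 0.12 rad |

- The tin and shaker came out within a few mm of where they started, and the force after release was about zero.
- **Disagreements:** the cameras differ by 1–3 mm on where the gauge's front and the carriage plane lie. The wrist camera puts the gauge's front 3 mm farther out than nominal, but I felt contact within 1 mm of the expected plane. In the wrist picture the detector took the gauge for the tea tin, and I ignored that.

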